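# Clear the tray and bring the brush to it

### The arm

A 6-joint arm with a two-finger parallel gripper is mounted at the origin on a cart in front of the work surface, level with it; the furniture and walls round the work are solid. World frame = base frame: x ahead of the robot, y to its left, z up, the work surface at z = 0. Lengths are in m, angles in rad, forces in N, time in s.
With the tool pointing down it reaches from about 0.35 to 0.8 m from the base axis. Payload 7.3 kg.
Tool frame: the origin (TCP) lies at the very end of the fingers, on their centre line; the grasp point (between the pads) lies 19 mm behind it; z points along the fingers, y is the line along which they close (so a half turn about z gives the same grasp; the last joint's range is limited). The gripper opens to 85 mm and grips with 20 to 120 N. Pads are 22 mm wide; open, the fingers measure 114 mm over their backs; the gripper's body (76 mm by 85 mm) begins 54 mm behind the grasp point. The pads swing forward as they close: fully open they stand 13 mm farther back than shut.
Start: joints at [1.004, 0.342, 1.524, -0, 1.275, -0.146], TCP at [0.214, 0.479, 0.231] pointing down, gripper open.
Joint ranges: [-2.53, 2.53], [-0.77, 2.02], [0.04, 2.7], [-1, 4.14], [0.28, 2.66], [-3.11, 3.11]. Speed limits (rad/s): [2.57, 2.57, 3.14, 3.14, 3.14, 3.14].

### API

Orientations are given as a unit quaternion [w, x, y, z].
In Python, from rig import state, imaging, order, models gives the robot as it stands. The module is installed in compiled form; this text tells all that it offers.
- The arm moves only by the tool apply_moves, never from a script. Its argument "steps" is a list of rows, each an object of numbers: "claw": the opening, from -1 (shut) to 1 (fully open); "tx", "ty", "tz": the shift along the tool's x, y, z normalised to -1 to 1, where 1 is 0.03 m; "ax", "ay", "az": the turn, a rotation vector about the tool's x, y, z normalised to -1 to 1, where 1 is 6 degrees. In form: [{"claw": .., "tx": .., "ty": .., "tz": .., "ax": .., "ay": .., "az": ..}, ...]. A call has 1 to 20 rows; each row shifts and turns the commanded pose from where the row before left it, along the tool's axes as they then stand; what a row does not reach is not made up. A row lasts 1/12 s, in which the tool goes at most 41.7 mm and 7.16 degrees, less where a joint would pass 70% of its speed; a pose out of reach is approached as far as the arm can. A call with a number of a shift or a turn outside -1 to 1 is refused whole. A call with a gripper value outside its range is refused whole. The fingers move at their own pace and stop on an object; "force" is the grip in N (left out, the last holds). Time passes only in rows, so rows that do not move let the fingers close. It gives the time, the measured TCP pose, the force, the opening and the grip force at its end, in the units of the state.
- state(): the state, without advancing time (a new reading comes with each control period).
- imaging.capture(name): name is "side" or "top" or "wrist"; returns a dict with "img" (400x640x3 uint8, red, green, blue), "z_map" (400x640 float32, m along the optical axis (not along the pixel's ray), 0 where there is no reading), "fx", "fy", "cx", "cy" (pixels), "R" (3x3) and "t" (3): a world point X has camera coordinates R X + t. Camera axes: x right, y down, z forward; pixel columns grow to the right and rows downward; lengths in m; the calibration is good to about 2 mm. A picture is of the moment at which its call begins.
- order.close_job(): hands the job in; it is judged then, once.
Trained networks look in a picture, given as the dict that the camera call returned (one of the last four; its "shot" number tells which), for a name from the list of things; names that differ only in an ending like _2 or _b are one class to them, and where a whole thing is asked for, a point or a joint stands for the part that bears it (a point fixed in the world has none). Each returns a list of dicts, best first, with "confidence" (0 to 1); they miss things now and then, are a little off and sometimes report something else, mostly with a low value. They report only what shows in the picture. A call takes as long as a camera call. They do not tell look-alikes from the thing itself.
- models.boxes_of(thing, picture): "box" ([centre column, centre row, width, height] as shares, 0 to 1, of the picture: columns of its width, rows of its height, round what is visible of it).
- models.trace(thing, picture): "region" (400x640 bool, what is visible of it) and "box" ([centre column, centre row, width, height] as shares, 0 to 1, of the picture: columns of its width, rows of its height, round what is visible of it).
The state is a dict: "clock": time; "joint_pos": joint angles; "qd": joint speeds; "tau": joint torques, N m; "tool_pos": TCP position; "tcp_rot": TCP orientation; "force": force on the tool from outside, world axes, zero at the start; "wrist_torque": the same for the moment, N m; "gripper_width": finger opening in m; "grip_force": force on a finger pad.
Only numpy, scipy, OpenCV 4.12 (cv2) and the standard library are available. Lean on these libraries where they do the work, as an engineer would, in place of code of your own. Each camera call takes 0.05 s, during which the arm holds its last target. There are 200 camera calls.

### The job

Get the steel tray ready for sweeping: put the screwdriver lying in it into the open drawer of the small drawer unit and slide the drawer fully shut. Then draw the green brush out of its slanted holder, turn it level with its bristles pointing straight down, and finish while holding it still like that with the bristles over the tray, raised at least 10 cm above the bench. Leave everything else where it is.

Things in the scene. Friction and masses are not known exactly. Their poses are not given: they have to be found in the camera images.
- screwdriver: Cross screwdriver, 187 mm long, yellow handle and steel shaft, lying flat in the tray along its length, 80 g nominal. Origin: middle of its length, at its underside. Own y runs along it towards the handle end, z up. The handle is 24 mm wide and 23 mm high and reaches from 5 to 94 mm along y; a good grip is 35 mm along y, 12 mm up. The shaft is 6 mm thick.
- tray: Shallow stainless tray, 300 (own x) x 200 (own y) mm, thin walls 24 mm high with a narrow rim, floor 2 mm thick, fixed to the bench. Origin: centre of its underside. It lies with its long side running away from the robot, at a small yaw.
- drawer_floor (a point): Centre of the drawer's floor (upper face), moving with it; x points into the cabinet (shutting direction), y left across it. Inside: 235 mm in x, 258 mm in y, walls 56 mm high, floor 22 mm above the bench, inner face of the front wall 118 mm towards -x. Only the part pulled out (160 to 190 mm behind the front) is open to above, so the screwdriver goes in lying across, along y.
- cabinet: Small grey drawer unit with one blue-fronted drawer, 280 mm deep (own x, away from the robot), 300 mm wide (own y), 100 mm high, fixed on the bench at the left; its top carries a tape roll and a tally counter. Origin: centre of its underside.
- cabinet_drawer0_handle (a point): Middle of the drawer's steel bar handle (round bar along y, 120 mm long, 35 mm in front of the drawer's front, about 63 mm above the bench). Same axes as drawer_floor. The front panel is 15 mm thick, its face 35 mm towards +x from here. Push the bar or the front towards +x to shut the drawer.
- cabinet_drawer0 (a joint): How far the drawer is pulled out, in m: 0 is fully shut, up to 0.197. It slides with a friction of about 1 N (plus 4 N per m/s) and stays where it is left.
- brush_holder: Slanted brush holder, fixed to the bench: steel base plate 120 x 70 mm, 8 mm thick, with an aluminium sleeve 31 mm wide and 60 mm long, leaning 45 degrees so that its mouth points up and to own -x (roughly towards the robot). Origin: centre of the underside of the plate. The sleeve's mouth is about 12 mm from the origin towards -x and 64 mm up; pocket 56 mm deep, 2 to 4 mm of play.
- brush: Green brush, 150 mm long (own y, towards the handle end), 18 wide (x), 26 high (z, bristle tips to back). Back: bar 10 mm thick, z 16 to 26. Bristles: y -72 to -12; small foot: y 54 to 66. Origin: mid-length at bristle-tip level. At first its bristle end is in the sleeve, handle up at 45 degrees towards the robot, bristles facing down to the robot; draw it out along own +y by 60 mm or more. 50 g.
- brush_grip (a point): A good grip on the brush's bar, 28 mm from the middle towards the handle end, half way through the bar, 18 mm across own x. Same axes as the brush.
- bristles (a point): Middle of the bristle tips, 42 mm from the brush's origin towards own -y, at the bristle tips.
- tally_counter: Grey tally counter, 54 x 55 x 19 mm, on top of the drawer unit. Origin: under its middle. Leave alone.
- tape_roll: Brown tape roll, 100 mm across, 45 mm high, on top of the drawer unit. Origin: under its middle. Leave alone.
- blade_tin: Red tin, 66 mm across, 80 mm high, behind the work. Origin: under its middle. Leave alone.
- bag_tape: Red tape roll lying flat, 92 mm across, 24 mm high, at the right. Origin: under its middle. Leave alone.
- white_cap: White bottle cap, 80 mm across, 23 mm high, at the right. Origin: under its middle. Leave alone.
- label_roll: White label roll, 77 mm across, 55 mm high, at the back. Origin: under its middle. Leave alone.
There are look-alikes about, which are no part of the job. Several things have the shape of the brush_holder; the one meant has the colours described above.

How it is judged:
On the way, in this order (a step that is already met when the one before it is completed fails the run):
1. the screwdriver lies in the drawer, let go (x of screwdriver in the frame of drawer_floor between -0.12 and 0.12 m and y of screwdriver in the frame of drawer_floor between -0.125 and 0.125 m and z of screwdriver in the frame of drawer_floor between -0.02 and 0.05 m and contact force between the fingers and screwdriver below 0.1 N and linear speed of screwdriver below 0.05 m/s), for 0.2 s.
2. the drawer is shut with the screwdriver in it (x of screwdriver in the frame of drawer_floor between -0.12 and 0.12 m and y of screwdriver in the frame of drawer_floor between -0.125 and 0.125 m and z of screwdriver in the frame of drawer_floor between -0.02 and 0.05 m and value of joint cabinet_drawer0 below 0.008 m), for 0.2 s.
3. the brush is drawn out of its holder and held clear of it (contact force between the fingers and brush above 1 N and contact force between brush and brush_holder below 0.05 N and height (world z) of bristles above 0.09 m), for 0.2 s.
At the end, for the whole second after the job is handed in: Drawer within 8 mm of shut, screwdriver inside; brush held at rest by the fingers, back upward within 17 degrees, middle of the bristle tips above the tray and over 90 mm above the bench, touching neither tray nor holder; bystanders within 30 mm of their places (all of step 2 and all of step 3 and angle between brush's own z axis and vertical below 0.3 rad and x of bristles in the frame of tray between -0.148 and 0.148 m and y of bristles in the frame of tray between -0.098 and 0.098 m and linear speed of brush below 0.03 m/s and angular speed of brush below 0.2 rad/s and contact force between brush and tray below 0.05 N); the arm keeps its last pose, push and grip.
It fails at once if a bystander was shifted by more than 30 mm (distance of any of tally_counter, tape_roll, blade_tin, bag_tape, white_cap, label_roll from where it was at the start of the episode above 0.03 m).
It also fails if it takes over 72 s, if anything falls off the work surface, if the arm or the gripper's body presses on something with over 40 N, if the wrist force passes 120 N, or if a joint passes its speed limit or range.

## Working session

There is one attempt and no reset: what is moved stays moved. The work goes in short steps, Python scripts to look and compute and a tool call to move; the robot and the scene stay as the last step left them, time stands still between calls to the robot, and variables do not carry over. Pictures are saved under pics/ and viewed, at most 12 in all, crops included, and the job is handed in when it is done.

Besides the shell and the picture viewer there is one more tool, called after "Request:" by a JSON object that holds its "op" and its "data". apply_moves: Moves the arm, as the interface text tells. Its arguments: {"type":"object","properties":{"steps":{"type":"array"},"force":{"type":"number"}},"required":["steps"]}

```bash
mkdir -p pics
cat > h.py <<'E'
import numpy as np, cv2
from rig import state, imaging, order, models
from scipy.spatial.transform import Rotation as Ro
def save(p,n,crop=None,s=1):
    im=p["img"][:,:,::-1]
    if crop: im=im[crop[1]:crop[3],crop[0]:crop[2]]
    cv2.imwrite("pics/"+n,cv2.resize(im,None,fx=s,fy=s))
def world(p,mask):
    v,u=np.nonzero(mask&(p["z_map"]>0)); z=p["z_map"][v,u]
    c=np.stack([(u-p["cx"])/p["fx"]*z,(v-p["cy"])/p["fy"]*z,z],1)
    return (c-p["t"])@p["R"]
def xyz_all(p):
    v,u=np.indices(p["z_map"].shape); z=p["z_map"]
    c=np.stack([(u-p["cx"])/p["fx"]*z,(v-p["cy"])/p["fy"]*z,z],-1)
    return (c-p["t"])@p["R"]
def tcp():
    s=state(); q=s["tcp_rot"]; return np.array(s["tool_pos"]),Ro.from_quat(np.r_[q[1:],q[0]])
E
python3 - <<'E'
from h import *
t=imaging.capture("top"); s=imaging.capture("side")
save(t,"top.png"); save(s,"side.png")
for n,p in (("top",t),("side",s)):
    print(n,p["fx"],(-p["R"].T@p["t"]).round(3),p["R"].round(2).tolist())
    for k in ["screwdriver","tray","cabinet","cabinet_drawer0_handle","brush_holder","brush"]:
        for d in models.trace(k,p)[:5]:
            w=world(p,d["region"]); b=d["box"]
            print(k,round(d["confidence"],2),int(b[0]*640),int(b[1]*400),len(w),np.median(w,0).round(3) if len(w) else "",w.min(0).round(3),w.max(0).round(3))
print(state())
E
```

```text
top 464.11446153151525 [ 0.21  -0.081  1.797] [[-0.06, -1.0, -0.0], [-0.98, 0.06, -0.2], [0.2, -0.01, -0.98]]
screwdriver 0.71 303 203 131 [ 0.568 -0.049  0.022] [ 0.52  -0.064 -0.003] [ 0.609 -0.032  0.035]
tray 0.6 300 216 4217 [ 0.501 -0.033  0.003] [ 0.346 -0.151 -0.015] [0.671 0.08  0.045]
cabinet 0.9 212 188 9247 [0.627 0.294 0.093] [ 0.372  0.129 -0.011] [0.921 0.469 0.145]
cabinet_drawer0_handle 0.72 213 227 4188 [0.511 0.301 0.024] [ 0.372  0.151 -0.009] [0.632 0.461 0.105]
brush_holder 0.97 369 207 365 [ 0.539 -0.307  0.01 ] [ 0.473 -0.349 -0.003] [ 0.594 -0.283  0.084]
brush_holder 0.7 231 169 364 [0.675 0.205 0.142] [0.623 0.153 0.098] [0.722 0.262 0.157]
brush_holder 0.64 354 244 293 [ 0.383 -0.231  0.008] [ 0.34  -0.258 -0.007] [ 0.43  -0.208  0.061]
brush 0.54 375 213 105 [ 0.486 -0.324  0.109] [ 0.451 -0.356 -0.007] [ 0.529 -0.312  0.143]
brush 0.38 428 200 312 [ 0.544 -0.536  0.022] [ 0.507 -0.578  0.003] [ 0.58  -0.5    0.033]
side 487.22857213450914 [0.401 1.11  1.003] [[-0.99, -0.13, 0.02], [-0.09, 0.59, -0.8], [0.09, -0.8, -0.6]]
screwdriver 0.82 321 234 200 [ 0.
[... 893 characters left out ...]
-0.305  0.136]
{'clock': 0.7, 'joint_pos': array([ 1.00399618e+00,  3.41973886e-01,  1.52409331e+00,  1.90425907e-06,
        1.27539121e+00, -1.45977352e-01]), 'qd': array([-0.00013583,  0.00136054,  0.00108923, -0.00078509,  0.00033474,
       -0.00067022]), 'tau': array([-1.14158716e-03, -4.33449376e+01, -2.46237177e+01, -3.65355536e-04,
        3.03280640e-04, -6.79973095e-05]), 'tool_pos': array([0.21445003, 0.47923023, 0.23133741]), 'tcp_rot': array([2.25643628e-05, 2.08862511e-01, 9.77945012e-01, 6.32212183e-05]), 'force': array([0.5633456 , 1.06775985, 0.5250664 ]), 'wrist_torque': array([-0.03943568,  0.02653382,  0.00966017]), 'grip_force': 0.0, 'gripper_width': 0.0850909462552963}
```

View pics/top.png

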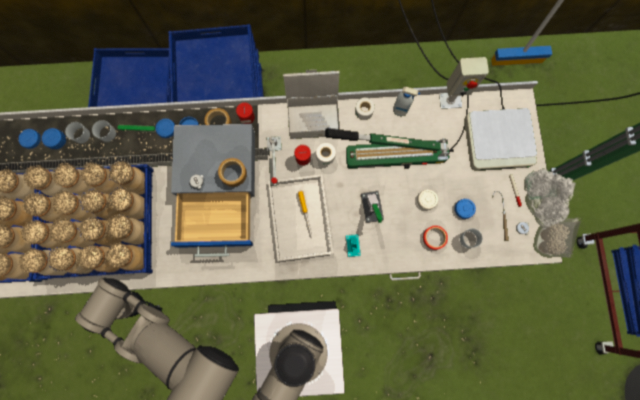

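View pics/side.png

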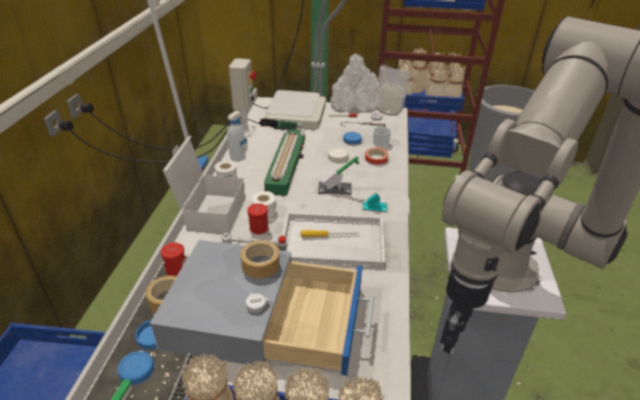

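Top view: tray at (300,218), screwdriver at (303,202), open drawer at (212,218). The holder candidates are the steel and aluminium one at (371,207), which carries a green brush, and the all-teal one at (353,244). The first fits by colour. I'll check it in a crop and measure.

Run:
```python
from h import *
t=imaging.capture("top"); s=imaging.capture("side")
a=cv2.resize(t["img"][185:260,335:400],None,fx=6,fy=6,interpolation=cv2.INTER_CUBIC)
b=cv2.resize(s["img"][140:215,310:395],None,fx=4.7,fy=4.7,interpolation=cv2.INTER_CUBIC)
h=min(a.shape[0],b.shape[0],450); cv2.imwrite("pics/hold.png",np.hstack([a[:h],b[:h]])[:,:,::-1])
for p in (t,s):
    X=xyz_all(p); hsv=cv2.cvtColor(p["img"],cv2.COLOR_RGB2HSV); H,S,V=cv2.split(hsv)
    box=lambda x0,x1,y0,y1,z0,z1:(X[...,0]>x0)&(X[...,0]<x1)&(X[...,1]>y0)&(X[...,1]<y1)&(X[...,2]>z0)&(X[...,2]<z1)&(p["z_map"]>0)
    def ax(n,m):
        w=X[m]; c=w.mean(0); u=np.linalg.svd(w-c)[2][0]; pr=(w-c)@u
        print(n,len(w),"c",c.round(3),"u",u.round(3),"ext",np.percentile(pr,[1,99]).round(3),"ends",(c+u*pr.min()).round(3),(c+u*pr.max()).round(3))
    ax("yellow",box(.38,.66,-.13,.06,-.01,.05)&(H>15)&(H<35)&(S>150))
    ax("green",box(.4,.62,-.42,-.25,.03,.2)&(H>45)&(H<80)&(S>100))
    ax("bluefront",box(.35,.46,.1,.5,.0,.12)&(H>98)&(H<125)&(S>120))
    ax("bar",box(.3,.378,.2,.4,.045,.09))
    m=models.trace("tray",p)
    for d in m:
        w=world(p,d["region"]); 
        if abs(np.median(w[:,1])+.035)<.03:
            print("tray",cv2.minAreaRect((w[:,:2]*1000).astype(np.float32)))
    w=X[box(.38,.66,.1,.5,.008,.035)]; print("drawerfloor",len(w),cv2.minAreaRect((w[:,:2]*1000).astype(np.float32)), np.percentile(w,[1,50,99],axis=0).round(3).tolist())
    w=X[box(.45,.62,-.37,-.25,.0045,.013)&(S<80)&(V<120)]; print("plate",len(w),cv2.minAreaRect((w[:,:2]*1000).astype(np.float32)))
```

```text
yellow 106 c [ 0.566 -0.048  0.023] u [-0.981 -0.176 -0.087] ext [-0.041  0.041] ends [ 0.606 -0.041  0.026] [ 0.524 -0.055  0.019]
green 85 c [ 0.49  -0.323  0.109] u [-0.733 -0.072  0.676] ext [-0.052  0.041] ends [ 0.53  -0.319  0.072] [ 0.457 -0.326  0.139]
bluefront 317 c [0.416 0.296 0.08 ] u [-0.043 -0.999 -0.004] ext [-0.145  0.143] ends [0.422 0.444 0.08 ] [0.41  0.151 0.079]
bar 57 c [0.375 0.293 0.066] u [-0.011 -1.     0.022] ext [-0.066  0.057] ends [0.376 0.361 0.065] [0.374 0.235 0.068]
tray ((507.318359375, -32.89503479003906), (318.0342102050781, 217.94577026367188), 4.458496570587158)
drawerfloor 3231 ((518.5620727539062, 299.3687744140625), (275.3111267089844, 397.4483337402344), 0.16116781532764435) [[0.404, 0.132, 0.009], [0.53, 0.298, 0.022], [0.626, 0.466, 0.034]]
plate 188 ((531.0444946289062, -316.6358642578125), (116.86890411376953, 70.8783187866211), 5.097862720489502)
yellow 128 c [ 0.566 -0.041  0.02 ] u [-0.981 -0.192 -0.028] ext [-0.037  0.04 ] ends [ 0.603 -0.034  0.021] [ 0.526 -0.049  0.019]
green 41 c [ 0.489 -0.317  0.109] u [ 0.726  0.037 -0.687] ext [-0.038  0.045] ends [ 0.462 -0.318  0.135] [ 0.522 -0.315  0.078]
bluefront 501 c [0.419 0.341 0.083] u [ 0.04   0.997 -0.069] ext [-0.183  0.108] ends [0.412 0.155 0.096] [0.424 0.449 0.076]
bar 111 c [0.375 0.298 0.067] u [ 0.02   1.    -0.005] ext [-0.058  0.066] ends [0.373 0.238 0.067] [0.376 0.365 0.066]
tray ((492.88433837890625, -46.42181396484375), (334.1280517578125, 290.2761535644531), 17.363319396972656)
drawerfloor 5514 ((532.558837890625, 297.1541442871094), (296.45123291015625, 241.91468811035156), 87.65804290771484) [[0.43, 0.162, 0.017], [0.53, 0.29, 0.023], [0.639, 0.44, 0.034]]
plate 244 ((531.5084228515625, -312.3656311035156), (112.19034576416016, 68.94385528564453), 8.62507438659668)
```

View pics/hold.png

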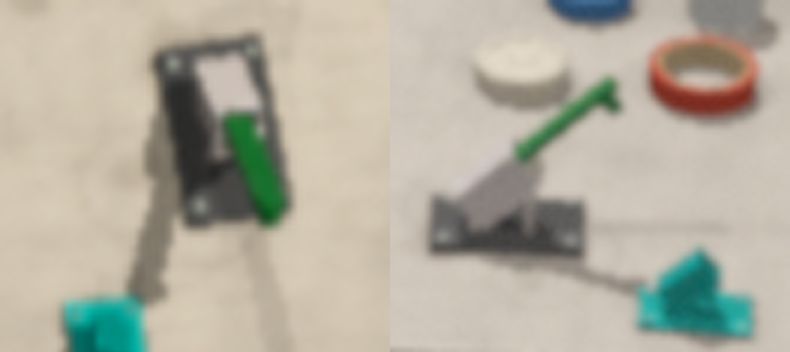

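The crop shows the green brush in the dark steel plate with the aluminium sleeve (left crop), and the teal look-alike is empty, so the first is the one meant. Now I'll go above the screwdriver.

Request:
{"op": "apply_moves", "data": {"steps": [{"az": -0.96,"claw": 1},{"az": -0.96,"claw": 1},{"az": -0.96,"claw": 1},{"az": -0.96,"claw": 1},{"az": -0.96,"claw": 1},{"az": -0.96,"claw": 1}]}}

```text
validation failed for argument at $.st...
```

Request:
{"op": "apply_moves", "data": {"steps": [{"claw": 1,"tx": -0.39,"ty": -0.96},{"claw": 1,"tx": -0.39,"ty": -0.96},{"claw": 1,"tx": -0.39,"ty": -0.96},{"claw": 1,"tx": -0.39,"ty": -0.96},{"claw": 1,"tx": -0.39,"ty": -0.96},{"claw": 1,"tx": -0.39,"ty": -0.96},{"claw": 1,"tx": -0.39,"ty": -0.96},{"claw": 1,"tx": -0.39,"ty": -0.96},{"claw": 1,"tx": -0.39,"ty": -0.96},{"claw": 1,"tx": -0.39,"ty": -0.96},{"claw": 1,"tx": -0.39,"ty": -0.96},{"claw": 1,"tx": -0.39,"ty": -0.96},{"claw": 1,"tx": -0.39,"ty": -0.96},{"claw": 1,"tx": -0.39,"ty": -0.96},{"claw": 1,"tx": -0.39,"ty": -0.96},{"claw": 1,"tx": -0.39,"ty": -0.96},{"claw": 1,"tx": -0.39,"ty": -0.96},{"claw": 1,"tx": -0.39,"ty": -0.96},{"claw": 1,"tx": -0.39,"ty": -0.96},{"claw": 1,"tx": -0.39,"ty": -0.96}]}}

```text
validation failed for argument at $.st...
```

```bash
cat >> h.py <<'E'
def sd(p):
    X=xyz_all(p); H,S,V=cv2.split(cv2.cvtColor(p["img"],cv2.COLOR_RGB2HSV))
    m=(abs(X[...,0]-.52)<.16)&(abs(X[...,1]+.035)<.11)&(X[...,2]>-.01)&(X[...,2]<.06)&(H>15)&(H<35)&(S>150)&(p["z_map"]>0)
    w=X[m]; (c,sz,a)=cv2.minAreaRect((w[:,:2]*1000).astype(np.float32)); u=np.linalg.svd(w[:,:2]-w[:,:2].mean(0))[2][0]
    return len(w),c,sz,a,u.round(3),np.percentile(w[:,2],[2,98]).round(3)
def go(target):
    "shift in tool units(30 mm) to bring the TCP to target"
    p,R=tcp(); return (R.inv().apply(np.array(target)-p)/.03).round(2)
E
python3 - <<'E'
from h import *
p=imaging.capture("wrist"); save(p,"w1.png"); print(sd(p)); print(tcp()[0],tcp()[1].as_matrix().round(3).tolist(),state()["joint_pos"])
E
```

```text
h.py:21: RuntimeWarning: Mean of empty slice.
  w=X[m]; (c,sz,a)=cv2.minAreaRect((w[:,:2]*1000).astype(np.float32)); u=np.linalg.svd(w[:,:2]-w[:,:2].mean(0))[2][0]
  ret = um.true_divide(
Traceback (most recent call last):
  File "h.py", line 22, in sd
    return len(w),c,sz,a,u.round(3),np.percentile(w[:,2],[2,98]).round(3)
                                    ~~~~~~~~~~~~~^^^^^^^^^^^^^^^
IndexError: index -1 is out of bounds for axis 0 with size 0
```

View pics/w1.png

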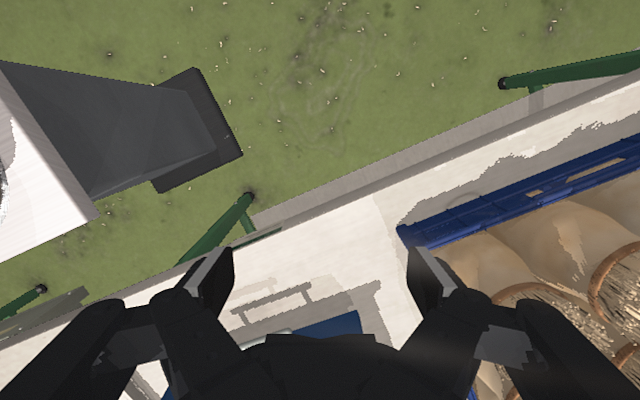

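The moves were refused because each row needs all seven numbers. The picture shows the arm still at its start, with the drawer handle near (275,300).

Request:
{"op": "apply_moves", "data": {"steps": [{"claw": 1,"tx": 0,"ty": 0,"tz": 0,"ax": 0,"ay": 0,"az": -0.96},{"claw": 1,"tx": 0,"ty": 0,"tz": 0,"ax": 0,"ay": 0,"az": -0.96},{"claw": 1,"tx": 0,"ty": 0,"tz": 0,"ax": 0,"ay": 0,"az": -0.96},{"claw": 1,"tx": 0,"ty": 0,"tz": 0,"ax": 0,"ay": 0,"az": -0.96},{"claw": 1,"tx": 0,"ty": 0,"tz": 0,"ax": 0,"ay": 0,"az": -0.96},{"claw": 1,"tx": 0,"ty": 0,"tz": 0,"ax": 0,"ay": 0,"az": -0.96}]}}

```text
clock: 1.45
tool_pos: [0.2145, 0.4792, 0.2313]
tcp_rot: [0.0, -0.094, 0.996, 0.0]
force: [-0.1, -0.6, -0.3]
gripper_width: 0.0855
grip_force: 0.0
```

Request:
{"op": "apply_moves", "data": {"steps": [{"claw": 1,"tx": -0.39,"ty": -0.96,"tz": 0,"ax": 0,"ay": 0,"az": 0},{"claw": 1,"tx": -0.39,"ty": -0.96,"tz": 0,"ax": 0,"ay": 0,"az": 0},{"claw": 1,"tx": -0.39,"ty": -0.96,"tz": 0,"ax": 0,"ay": 0,"az": 0},{"claw": 1,"tx": -0.39,"ty": -0.96,"tz": 0,"ax": 0,"ay": 0,"az": 0},{"claw": 1,"tx": -0.39,"ty": -0.96,"tz": 0,"ax": 0,"ay": 0,"az": 0},{"claw": 1,"tx": -0.39,"ty": -0.96,"tz": 0,"ax": 0,"ay": 0,"az": 0},{"claw": 1,"tx": -0.39,"ty": -0.96,"tz": 0,"ax": 0,"ay": 0,"az": 0},{"claw": 1,"tx": -0.39,"ty": -0.96,"tz": 0,"ax": 0,"ay": 0,"az": 0},{"claw": 1,"tx": -0.39,"ty": -0.96,"tz": 0,"ax": 0,"ay": 0,"az": 0},{"claw": 1,"tx": -0.39,"ty": -0.96,"tz": 0,"ax": 0,"ay": 0,"az": 0},{"claw": 1,"tx": -0.39,"ty": -0.96,"tz": 0,"ax": 0,"ay": 0,"az": 0},{"claw": 1,"tx": -0.39,"ty": -0.96,"tz": 0,"ax": 0,"ay": 0,"az": 0},{"claw": 1,"tx": -0.39,"ty": -0.96,"tz": 0,"ax": 0,"ay": 0,"az": 0},{"claw": 1,"tx": -0.39,"ty": -0.96,"tz": 0,"ax": 0,"ay": 0,"az": 0},{"claw": 1,"tx": -0.39,"ty": -0.96,"tz": 0,"ax": 0,"ay": 0,"az": 0},{"claw": 1,"tx": -0.39,"ty": -0.96,"tz": 0,"ax": 0,"ay": 0,"az": 0},{"claw": 1,"tx": -0.39,"ty": -0.96,"tz": 0,"ax": 0,"ay": 0,"az": 0},{"claw": 1,"tx": -0.39,"ty": -0.96,"tz": 0,"ax": 0,"ay": 0,"az": 0},{"claw": 1,"tx": -0.39,"ty": -0.96,"tz": 0,"ax": 0,"ay": 0,"az": 0},{"claw": 1,"tx": -0.39,"ty": -0.96,"tz": 0,"ax": 0,"ay": 0,"az": 0}]}}

```text
clock: 3.12
tool_pos: [0.5497, -0.0463, 0.2313]
tcp_rot: [0.0, -0.091, 0.996, 0.0]
force: [1.3, 0.9, 0.7]
gripper_width: 0.0851
grip_force: 0.0
```

Run:
```python
from h import *
p=imaging.capture("wrist"); save(p,"w2.png"); print(tcp()[0],tcp()[1].as_matrix().round(3).tolist(),state()["joint_pos"]);print(sd(p))
```

```text
[ 0.55235052 -0.05094606  0.23099121] [[-0.984, -0.178, 0.002], [-0.178, 0.984, -0.003], [-0.002, -0.003, -1.0]] [-0.22883268  0.39527355  1.44414248 -0.00239191  1.29916299 -1.97841334]
(940, (566.0482788085938, -49.1941032409668), (88.32014465332031, 18.636045455932617), 9.79996109008789, array([0.984, 0.181]), array([0.002, 0.026]))
```

View pics/w2.png

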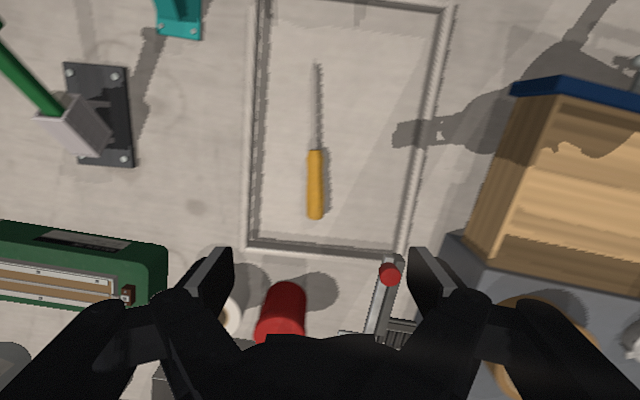

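Screwdriver handle at (316,185) in the wrist view, aligned with the fingers and below the TCP. I'll descend and grip it.

Request:
{"op": "apply_moves", "data": {"steps": [{"claw": 0.4,"tx": 0,"ty": 0.1,"tz": 0.95,"ax": 0,"ay": 0,"az": 0},{"claw": 0.4,"tx": 0,"ty": 0,"tz": 0.95,"ax": 0,"ay": 0,"az": 0},{"claw": 0.4,"tx": 0,"ty": 0,"tz": 0.95,"ax": 0,"ay": 0,"az": 0},{"claw": 0.4,"tx": 0,"ty": 0,"tz": 0.95,"ax": 0,"ay": 0,"az": 0},{"claw": 0.4,"tx": 0,"ty": 0,"tz": 0.95,"ax": 0,"ay": 0,"az": 0},{"claw": 0.4,"tx": 0,"ty": 0,"tz": 0.95,"ax": 0,"ay": 0,"az": 0},{"claw": 0.4,"tx": 0,"ty": 0,"tz": 0.85,"ax": 0,"ay": 0,"az": 0},{"claw": 0.4,"tx": 0,"ty": 0,"tz": 0.5,"ax": 0,"ay": 0,"az": 0},{"claw": 0.4,"tx": 0,"ty": 0,"tz": 0.3,"ax": 0,"ay": 0,"az": 0},{"claw": 0.4,"tx": 0,"ty": 0,"tz": 0.1,"ax": 0,"ay": 0,"az": 0},{"claw": 0.4,"tx": 0,"ty": 0,"tz": 0,"ax": 0,"ay": 0,"az": 0},{"claw": 0.4,"tx": 0,"ty": 0,"tz": 0,"ax": 0,"ay": 0,"az": 0}]}}

```text
clock: 4.17
tool_pos: [0.5492, -0.0419, 0.0087]
tcp_rot: [0.001, -0.091, 0.996, -0.0]
force: [0.2, 0.3, -0.7]
gripper_width: 0.0594
grip_force: 0.0
```

Request:
{"op": "apply_moves", "data": {"steps": [{"claw": -1,"tx": 0,"ty": 0,"tz": 0,"ax": 0,"ay": 0,"az": 0},{"claw": -1,"tx": 0,"ty": 0,"tz": 0,"ax": 0,"ay": 0,"az": 0},{"claw": -1,"tx": 0,"ty": 0,"tz": 0,"ax": 0,"ay": 0,"az": 0},{"claw": -1,"tx": 0,"ty": 0,"tz": 0,"ax": 0,"ay": 0,"az": 0},{"claw": -1,"tx": 0,"ty": 0,"tz": 0,"ax": 0,"ay": 0,"az": 0},{"claw": -1,"tx": 0,"ty": 0,"tz": 0,"ax": 0,"ay": 0,"az": 0},{"claw": -1,"tx": 0,"ty": 0,"tz": 0,"ax": 0,"ay": 0,"az": 0},{"claw": -1,"tx": 0,"ty": 0,"tz": 0,"ax": 0,"ay": 0,"az": 0}], "force": 40}}

```text
clock: 4.83
tool_pos: [0.5492, -0.0421, 0.0089]
tcp_rot: [0.001, -0.091, 0.996, -0.0]
force: [-1.1, -0.4, 6.0]
gripper_width: 0.0206
grip_force: 39.3
```

Request:
{"op": "apply_moves", "data": {"steps": [{"claw": -1,"tx": 0,"ty": 0,"tz": -0.3,"ax": 0,"ay": 0,"az": 0},{"claw": -1,"tx": 0,"ty": 0,"tz": -0.7,"ax": 0,"ay": 0,"az": 0},{"claw": -1,"tx": 0,"ty": 0,"tz": -0.9,"ax": 0,"ay": 0,"az": 0},{"claw": -1,"tx": 0,"ty": 0,"tz": -0.9,"ax": 0,"ay": 0,"az": 0},{"claw": -1,"tx": 0,"ty": 0,"tz": -0.9,"ax": 0,"ay": 0,"az": 0},{"claw": -1,"tx": 0,"ty": 0,"tz": -0.9,"ax": 0,"ay": 0,"az": 0},{"claw": -1,"tx": 0,"ty": 0,"tz": -0.9,"ax": 0,"ay": 0,"az": 0},{"claw": -1,"tx": 0,"ty": 0,"tz": -0.5,"ax": 0,"ay": 0,"az": 0}]}}

```text
clock: 5.5
tool_pos: [0.5492, -0.0418, 0.1916]
tcp_rot: [0.002, -0.091, 0.996, -0.001]
force: [0.1, -0.9, -0.5]
gripper_width: 0.0209
grip_force: 39.4
```

Request:
{"op": "apply_moves", "data": {"steps": [{"claw": -1,"tx": 0,"ty": 0,"tz": 0,"ax": 0,"ay": 0,"az": -1},{"claw": -1,"tx": 0,"ty": 0,"tz": 0,"ax": 0,"ay": 0,"az": -1},{"claw": -1,"tx": 0,"ty": 0,"tz": 0,"ax": 0,"ay": 0,"az": -1},{"claw": -1,"tx": 0,"ty": 0,"tz": 0,"ax": 0,"ay": 0,"az": -1},{"claw": -1,"tx": 0,"ty": 0,"tz": 0,"ax": 0,"ay": 0,"az": -1},{"claw": -1,"tx": 0,"ty": 0,"tz": 0,"ax": 0,"ay": 0,"az": -1},{"claw": -1,"tx": 0,"ty": 0,"tz": 0,"ax": 0,"ay": 0,"az": -1},{"claw": -1,"tx": 0,"ty": 0,"tz": 0,"ax": 0,"ay": 0,"az": -1},{"claw": -1,"tx": 0,"ty": 0,"tz": 0,"ax": 0,"ay": 0,"az": -1},{"claw": -1,"tx": 0,"ty": 0,"tz": 0,"ax": 0,"ay": 0,"az": -1},{"claw": -1,"tx": 0,"ty": 0,"tz": 0,"ax": 0,"ay": 0,"az": -1},{"claw": -1,"tx": 0,"ty": 0,"tz": 0,"ax": 0,"ay": 0,"az": -1},{"claw": -1,"tx": 0,"ty": 0,"tz": 0,"ax": 0,"ay": 0,"az": -1},{"claw": -1,"tx": 0,"ty": 0,"tz": 0,"ax": 0,"ay": 0,"az": 0}]}}

```text
clock: 6.67
tool_pos: [0.5522, 0.0084, 0.1843]
tcp_rot: [-0.025, -0.673, 0.739, -0.023]
force: [-0.4, 0.9, -1.0]
gripper_width: 0.0205
grip_force: 39.4
```

Run:
```python
from h import *
p=imaging.capture("top")
print(go((.505,.332,.2)),tcp()[0],state()["joint_pos"].round(2),state()["gripper_width"])
# screwdriver sight and drawer x profile
X=xyz_all(p); m=(abs(X[...,1]-.3)<.04)&(p["z_map"]>0)&(X[...,0]>.36)&(X[...,0]<.66)
w=X[m]; 
for x in np.arange(.36,.66,.01):
    q=w[(w[:,0]>=x)&(w[:,0]<x+.01),2]
    if len(q): print(round(x,2),np.median(q).round(3),end="; ")
H,S,V=cv2.split(cv2.cvtColor(p["img"],cv2.COLOR_RGB2HSV))
m=(H>15)&(H<35)&(S>150)&(abs(X[...,0]-.55)<.15)&(abs(X[...,1]+.03)<.12)&(X[...,2]>.1)
print(X[m].mean(0),X[m].min(0),X[m].max(0))
```

```text
[-10.57   2.62  -1.25] [0.55228942 0.00694809 0.18439978] [-0.09  0.44  1.51 -0.07  1.19 -3.1 ] 0.02036951731181323
0.36 0.001; 0.37 0.007; 0.38 0.063; 0.39 0.001; 0.4 -0.0; 0.41 0.068; 0.42 0.087; 0.43 0.077; 0.44 0.023; 0.45 0.023; 0.46 0.023; 0.47 0.022; 0.48 0.022; 0.49 0.023; 0.5 0.023; 0.51 0.022; 0.52 0.022; 0.53 0.023; 0.54 0.023; 0.55 0.023; 0.56 0.023; 0.57 0.023; 0.58 0.023; 0.59 0.023; 0.6 0.021; 0.61 0.089; 0.62 0.097; 0.63 0.1; 0.64 0.104; 0.65 0.104; [0.54947863 0.03133322 0.20979808] [ 0.52285401 -0.02003051  0.18819367] [0.56197796 0.06485592 0.34564677]
```

Wrist joint reached its limit and tilted the tool slightly. I'll move to the drawer and work out the correction there.

```bash
cat >> h.py <<'E'
def down(yaw):
    "tool straight down, tool y at world heading yaw (deg)"
    a=np.radians(yaw); y=np.array([np.cos(a),np.sin(a),0]); z=np.array([0,0,-1.]); return Ro.from_matrix(np.stack([np.cross(y,z),y,z],1))
def rot(Rt):
    p,R=tcp(); return (np.degrees((R.inv()*Rt).as_rotvec())/6).round(2)
E
python3 - <<'E'
from h import *
print(go((.515,.332,.19)), rot(down(178)))
E
```

```text
[-10.63   2.29  -0.92] [ 0.01 -0.65 -0.59]
```

Request:
{"op": "apply_moves", "data": {"steps": [{"claw": -1,"tx": -0.82,"ty": 0.18,"tz": -0.07,"ax": 0,"ay": 0,"az": 0},{"claw": -1,"tx": -0.82,"ty": 0.18,"tz": -0.07,"ax": 0,"ay": 0,"az": 0},{"claw": -1,"tx": -0.82,"ty": 0.18,"tz": -0.07,"ax": 0,"ay": 0,"az": 0},{"claw": -1,"tx": -0.82,"ty": 0.18,"tz": -0.07,"ax": 0,"ay": 0,"az": 0},{"claw": -1,"tx": -0.82,"ty": 0.18,"tz": -0.07,"ax": 0,"ay": 0,"az": 0},{"claw": -1,"tx": -0.82,"ty": 0.18,"tz": -0.07,"ax": 0,"ay": 0,"az": 0},{"claw": -1,"tx": -0.82,"ty": 0.18,"tz": -0.07,"ax": 0,"ay": 0,"az": 0},{"claw": -1,"tx": -0.82,"ty": 0.18,"tz": -0.07,"ax": 0,"ay": 0,"az": 0},{"claw": -1,"tx": -0.82,"ty": 0.18,"tz": -0.07,"ax": 0,"ay": 0,"az": 0},{"claw": -1,"tx": -0.82,"ty": 0.18,"tz": -0.07,"ax": 0,"ay": 0,"az": 0},{"claw": -1,"tx": -0.82,"ty": 0.18,"tz": -0.07,"ax": 0,"ay": 0,"az": 0},{"claw": -1,"tx": -0.82,"ty": 0.18,"tz": -0.07,"ax": 0,"ay": 0,"az": 0},{"claw": -1,"tx": -0.82,"ty": 0.18,"tz": -0.07,"ax": 0,"ay": 0,"az": 0},{"claw": -1,"tx": 0,"ty": 0,"tz": 0,"ax": 0,"ay": -0.35,"az": -0.3},{"claw": -1,"tx": 0,"ty": 0,"tz": 0,"ax": 0,"ay": -0.3,"az": -0.3},{"claw": -1,"tx": 0,"ty": 0,"tz": 0,"ax": 0,"ay": 0,"az": 0},{"claw": -1,"tx": 0,"ty": 0,"tz": 0,"ax": 0,"ay": 0,"az": 0}]}}

```text
clock: 8.13
tool_pos: [0.5154, 0.33, 0.1898]
tcp_rot: [-0.001, -0.693, 0.721, -0.0]
force: [-0.6, -0.0, -1.0]
gripper_width: 0.0209
grip_force: 39.4
```

Run:
```python
from h import *
p=imaging.capture("side"); save(p,"s2.png",(200,150,460,400),2.3)
w=imaging.capture("wrist")
print(go((.515,.332,.03)), rot(down(178)),tcp()[0],state()["joint_pos"].round(2),state()["gripper_width"])
```

```text
[-0.06  0.01  5.32] [ 0.01 -0.01 -0.05] [0.51541262 0.33042752 0.18972528] [ 0.45  0.54  1.33 -0.    1.28 -2.66] 0.02054156020714068
```

View pics/s2.png

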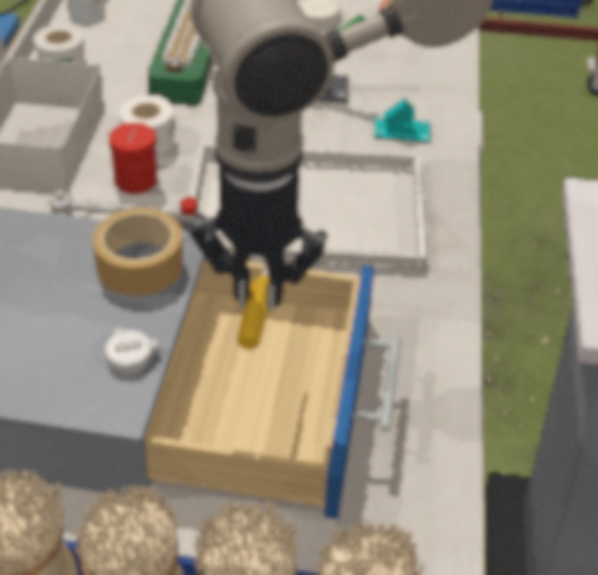

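The screwdriver is held with its handle to the left, over the drawer opening (crop ~(255,310)). I'll lower and release it.

Request:
{"op": "apply_moves", "data": {"steps": [{"claw": -1,"tx": 0,"ty": 0,"tz": 0.7,"ax": 0,"ay": 0,"az": 0},{"claw": -1,"tx": 0,"ty": 0,"tz": 0.9,"ax": 0,"ay": 0,"az": 0},{"claw": -1,"tx": 0,"ty": 0,"tz": 0.9,"ax": 0,"ay": 0,"az": 0},{"claw": -1,"tx": 0,"ty": 0,"tz": 0.9,"ax": 0,"ay": 0,"az": 0},{"claw": -1,"tx": 0,"ty": 0,"tz": 0.8,"ax": 0,"ay": 0,"az": 0},{"claw": -1,"tx": 0,"ty": 0,"tz": 0.5,"ax": 0,"ay": 0,"az": 0},{"claw": -1,"tx": 0,"ty": 0,"tz": 0.3,"ax": 0,"ay": 0,"az": 0},{"claw": -1,"tx": 0,"ty": 0,"tz": 0.2,"ax": 0,"ay": 0,"az": 0},{"claw": -1,"tx": 0,"ty": 0,"tz": 0,"ax": 0,"ay": 0,"az": 0},{"claw": -1,"tx": 0,"ty": 0,"tz": 0,"ax": 0,"ay": 0,"az": 0}]}}

```text
clock: 9.07
tool_pos: [0.5156, 0.3312, 0.0342]
tcp_rot: [0.0, -0.694, 0.72, -0.0]
force: [-0.0, 0.5, 0.0]
gripper_width: 0.0208
grip_force: 39.4
```

Request:
{"op": "apply_moves", "data": {"steps": [{"claw": -0.1,"tx": 0,"ty": 0,"tz": 0,"ax": 0,"ay": 0,"az": 0},{"claw": 0.3,"tx": 0,"ty": 0,"tz": 0,"ax": 0,"ay": 0,"az": 0},{"claw": 0.5,"tx": 0,"ty": 0,"tz": 0,"ax": 0,"ay": 0,"az": 0},{"claw": 0.5,"tx": 0,"ty": 0,"tz": 0,"ax": 0,"ay": 0,"az": 0},{"claw": 0.5,"tx": 0,"ty": 0,"tz": 0,"ax": 0,"ay": 0,"az": 0},{"claw": 0.5,"tx": 0,"ty": 0,"tz": 0,"ax": 0,"ay": 0,"az": 0},{"claw": 0.5,"tx": 0,"ty": 0,"tz": -0.5,"ax": 0,"ay": 0,"az": 0},{"claw": 0.5,"tx": 0,"ty": 0,"tz": -0.9,"ax": 0,"ay": 0,"az": 0},{"claw": 0.5,"tx": 0,"ty": 0,"tz": -0.9,"ax": 0,"ay": 0,"az": 0},{"claw": 0.5,"tx": 0,"ty": 0,"tz": -0.9,"ax": 0,"ay": 0,"az": 0},{"claw": -1,"tx": 0,"ty": 0,"tz": -0.9,"ax": 0,"ay": 0,"az": 0},{"claw": -1,"tx": 0,"ty": 0,"tz": 0,"ax": 0,"ay": 0,"az": 0}]}}

```text
clock: 10.07
tool_pos: [0.5177, 0.3323, 0.1627]
tcp_rot: [0.005, -0.694, 0.72, -0.002]
force: [0.8, 0.5, 0.6]
gripper_width: 0.0413
grip_force: 0.0
```

Run:
```python
from h import *
p=imaging.capture("side"); save(p,"s3.png",(200,150,460,400),2)
print(tcp()[0], "to front of bar high", go((.325,.297,.16)))
```

```text
[0.5166846  0.33184926 0.15991661] to front of bar high [ 1.4   6.34 -0.04]
```

View pics/s3.png

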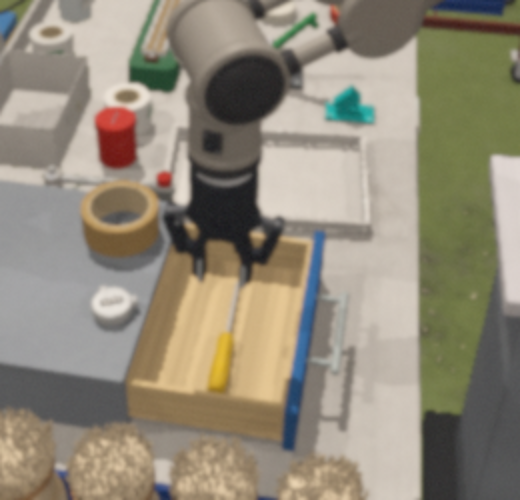

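Screwdriver lies in the drawer (crop (225,350)), released. Next I'll go in front of the bar, down, and push.

Request:
{"op": "apply_moves", "data": {"steps": [{"claw": -1,"tx": 0.2,"ty": 0.9,"tz": 0,"ax": 0,"ay": 0,"az": 0},{"claw": -1,"tx": 0.2,"ty": 0.9,"tz": 0,"ax": 0,"ay": 0,"az": 0},{"claw": -1,"tx": 0.2,"ty": 0.9,"tz": 0,"ax": 0,"ay": 0,"az": 0},{"claw": -1,"tx": 0.2,"ty": 0.9,"tz": 0,"ax": 0,"ay": 0,"az": 0},{"claw": -1,"tx": 0.2,"ty": 0.9,"tz": 0,"ax": 0,"ay": 0,"az": 0},{"claw": -1,"tx": 0.2,"ty": 0.9,"tz": 0,"ax": 0,"ay": 0,"az": 0},{"claw": -1,"tx": 0.2,"ty": 0.94,"tz": 0,"ax": 0,"ay": 0,"az": 0},{"claw": -1,"tx": 0,"ty": 0,"tz": 0,"ax": 0,"ay": 0,"az": 0},{"claw": -1,"tx": 0,"ty": 0,"tz": 0.9,"ax": 0,"ay": 0,"az": 0},{"claw": -1,"tx": 0,"ty": 0,"tz": 0.9,"ax": 0,"ay": 0,"az": 0},{"claw": -1,"tx": 0,"ty": 0,"tz": 0.9,"ax": 0,"ay": 0,"az": 0},{"claw": -1,"tx": 0,"ty": 0,"tz": 0.9,"ax": 0,"ay": 0,"az": 0},{"claw": -1,"tx": 0,"ty": 0,"tz": 0.2,"ax": 0,"ay": 0,"az": 0},{"claw": -1,"tx": 0,"ty": 0,"tz": 0,"ax": 0,"ay": 0,"az": 0}]}}

```text
clock: 11.28
tool_pos: [0.3223, 0.2953, 0.0408]
tcp_rot: [-0.003, -0.694, 0.72, 0.001]
force: [-0.1, -0.7, 0.6]
gripper_width: -0.0
grip_force: 0.0
```

Request:
{"op": "apply_moves", "data": {"steps": [{"claw": -1,"tx": 0,"ty": -0.4,"tz": 0,"ax": 0,"ay": 0,"az": 0},{"claw": -1,"tx": 0,"ty": -0.4,"tz": 0,"ax": 0,"ay": 0,"az": 0},{"claw": -1,"tx": 0,"ty": -0.4,"tz": 0,"ax": 0,"ay": 0,"az": 0},{"claw": -1,"tx": 0,"ty": -0.4,"tz": 0,"ax": 0,"ay": 0,"az": 0},{"claw": -1,"tx": 0,"ty": -0.4,"tz": 0,"ax": 0,"ay": 0,"az": 0},{"claw": -1,"tx": 0,"ty": -0.4,"tz": 0,"ax": 0,"ay": 0,"az": 0},{"claw": -1,"tx": 0,"ty": -0.4,"tz": 0,"ax": 0,"ay": 0,"az": 0},{"claw": -1,"tx": 0,"ty": -0.4,"tz": 0,"ax": 0,"ay": 0,"az": 0},{"claw": -1,"tx": 0,"ty": -0.4,"tz": 0,"ax": 0,"ay": 0,"az": 0},{"claw": -1,"tx": 0,"ty": -0.4,"tz": 0,"ax": 0,"ay": 0,"az": 0},{"claw": -1,"tx": 0,"ty": -0.4,"tz": 0,"ax": 0,"ay": 0,"az": 0},{"claw": -1,"tx": 0,"ty": -0.4,"tz": 0,"ax": 0,"ay": 0,"az": 0},{"claw": -1,"tx": 0,"ty": -0.4,"tz": 0,"ax": 0,"ay": 0,"az": 0},{"claw": -1,"tx": 0,"ty": -0.4,"tz": 0,"ax": 0,"ay": 0,"az": 0},{"claw": -1,"tx": 0,"ty": -0.3,"tz": 0,"ax": 0,"ay": 0,"az": 0}]}}

```text
clock: 12.53
tool_pos: [0.5023, 0.2891, 0.0429]
tcp_rot: [0.0, -0.693, 0.721, -0.0]
force: [-1.2, 0.3, 1.2]
gripper_width: -0.0004
grip_force: 0.8
```

```bash
cat >> h.py <<'E'
def front(p):
    X=xyz_all(p); H,S,V=cv2.split(cv2.cvtColor(p["img"],cv2.COLOR_RGB2HSV))
    m=(X[...,0]>.35)&(X[...,0]<.66)&(X[...,1]>.12)&(X[...,1]<.48)&(X[...,2]>.03)&(X[...,2]<.12)&(p["z_map"]>0)
    b=X[m&(H>98)&(H<125)&(S>120)]; g=X[m&(X[...,2]>.085)&(S<60)]
    return np.percentile(b[:,0],[2,50,98]).round(3), np.percentile(g[:,0],[1,3]).round(3)
E
python3 - <<'E'
from h import *
print(front(imaging.capture("top")),front(imaging.capture("side")),tcp()[0],state()["force"])
E
```

```text
(array([0.553, 0.557, 0.566]), array([0.568, 0.605])) (array([0.56 , 0.567, 0.577]), array([0.466, 0.476])) [0.50248682 0.28917004 0.04277877] [-0.46758181  0.2202453  -0.89333528]
```

Request:
{"op": "apply_moves", "data": {"steps": [{"claw": -1,"tx": 0,"ty": -0.2,"tz": 0,"ax": 0,"ay": 0,"az": 0},{"claw": -1,"tx": 0,"ty": -0.2,"tz": 0,"ax": 0,"ay": 0,"az": 0},{"claw": -1,"tx": 0,"ty": -0.2,"tz": 0,"ax": 0,"ay": 0,"az": 0},{"claw": -1,"tx": 0,"ty": -0.1,"tz": 0,"ax": 0,"ay": 0,"az": 0},{"claw": -1,"tx": 0,"ty": -0.1,"tz": 0,"ax": 0,"ay": 0,"az": 0},{"claw": -1,"tx": 0,"ty": -0.1,"tz": 0,"ax": 0,"ay": 0,"az": 0}]}}

```text
clock: 13.13
tool_pos: [0.5273, 0.2884, 0.0424]
tcp_rot: [-0.001, -0.694, 0.72, 0.0]
force: [-1.5, -0.8, 0.2]
gripper_width: -0.0001
grip_force: 0.6
```

Request:
{"op": "apply_moves", "data": {"steps": [{"claw": -1,"tx": 0,"ty": -0.1,"tz": 0,"ax": 0,"ay": 0,"az": 0},{"claw": -1,"tx": 0,"ty": -0.1,"tz": 0,"ax": 0,"ay": 0,"az": 0},{"claw": -1,"tx": 0,"ty": 0,"tz": 0,"ax": 0,"ay": 0,"az": 0}]}}

```text
clock: 13.38
tool_pos: [0.5341, 0.2884, 0.0426]
tcp_rot: [0.0, -0.694, 0.72, -0.0]
force: [-0.2, 0.0, -0.2]
gripper_width: -0.0004
grip_force: 0.0
```

Run:
```python
from h import *
t=imaging.capture("top");save(t,"t4.png",(150,110,330,270),4)
print(front(t),front(imaging.capture("side")),tcp()[0],state()["force"])
```

```text
(array([0.584, 0.59 , 0.6  ]), array([0.604, 0.606])) (array([0.589, 0.595, 0.606]), array([0.497, 0.506])) [0.53360257 0.28844025 0.04261597] [ 0.11125098 -0.67741688  0.96315045]
```

Request:
{"op": "apply_moves", "data": {"steps": [{"claw": -1,"tx": 0,"ty": -0.1,"tz": 0,"ax": 0,"ay": 0,"az": 0},{"claw": -1,"tx": 0,"ty": -0.1,"tz": 0,"ax": 0,"ay": 0,"az": 0},{"claw": -1,"tx": 0,"ty": 0,"tz": 0,"ax": 0,"ay": 0,"az": 0}]}}

```text
clock: 13.73
tool_pos: [0.5389, 0.2882, 0.0425]
tcp_rot: [-0.001, -0.694, 0.72, 0.001]
force: [-3.6, 0.6, 1.5]
gripper_width: -0.0001
grip_force: 1.6
```

Request:
{"op": "apply_moves", "data": {"steps": [{"claw": -1,"tx": 0,"ty": -0.1,"tz": 0,"ax": 0,"ay": 0,"az": 0},{"claw": -1,"tx": 0,"ty": 0,"tz": 0,"ax": 0,"ay": 0,"az": 0}]}}

```text
clock: 13.9
tool_pos: [0.5391, 0.2881, 0.0423]
tcp_rot: [-0.003, -0.694, 0.72, 0.002]
force: [-12.8, 1.4, 7.4]
gripper_width: 0.0002
grip_force: 6.6
```

Request:
{"op": "apply_moves", "data": {"steps": [{"claw": -1,"tx": 0,"ty": -0.1,"tz": 0,"ax": 0,"ay": 0,"az": 0},{"claw": -1,"tx": 0,"ty": 0,"tz": 0,"ax": 0,"ay": 0,"az": 0}]}}

```text
clock: 14.07
tool_pos: [0.5392, 0.2881, 0.0423]
tcp_rot: [-0.006, -0.694, 0.72, 0.004]
force: [-22.9, 1.7, 14.5]
gripper_width: 0.0002
grip_force: 11.6
```

Hard stop at 22.9 N, so the drawer is shut. I'll back off, rise, turn for the brush and move over it.

Request:
{"op": "apply_moves", "data": {"steps": [{"claw": -1,"tx": 0,"ty": 0.5,"tz": 0,"ax": 0,"ay": 0,"az": 0},{"claw": -1,"tx": 0,"ty": 0.9,"tz": 0,"ax": 0,"ay": 0,"az": 0},{"claw": -1,"tx": 0,"ty": 0.6,"tz": 0,"ax": 0,"ay": 0,"az": 0},{"claw": -1,"tx": 0,"ty": 0,"tz": -0.9,"ax": 0,"ay": 0,"az": 0},{"claw": -1,"tx": 0,"ty": 0,"tz": -1,"ax": 0,"ay": 0,"az": 0},{"claw": -1,"tx": 0,"ty": 0,"tz": -1,"ax": 0,"ay": 0,"az": 0},{"claw": -1,"tx": 0,"ty": 0,"tz": -1,"ax": 0,"ay": 0,"az": 0},{"claw": -1,"tx": 0,"ty": 0,"tz": -1,"ax": 0,"ay": 0,"az": 0},{"claw": -1,"tx": 0,"ty": 0,"tz": -1,"ax": 0,"ay": 0,"az": 0},{"claw": -1,"tx": 0,"ty": 0,"tz": -1,"ax": 0,"ay": 0,"az": 0},{"claw": -1,"tx": 0,"ty": 0,"tz": -0.6,"ax": 0,"ay": 0,"az": 0}]}}

```text
clock: 14.98
tool_pos: [0.4866, 0.2905, 0.2714]
tcp_rot: [0.002, -0.694, 0.72, -0.001]
force: [0.0, -0.1, 0.4]
gripper_width: 0.0002
grip_force: 0.0
```

Request:
{"op": "apply_moves", "data": {"steps": [{"claw": 1,"tx": 0,"ty": 0,"tz": 0,"ax": 0,"ay": 0,"az": 0.97},{"claw": 1,"tx": 0,"ty": 0,"tz": 0,"ax": 0,"ay": 0,"az": 0.97},{"claw": 1,"tx": 0,"ty": 0,"tz": 0,"ax": 0,"ay": 0,"az": 0.97},{"claw": 1,"tx": 0,"ty": 0,"tz": 0,"ax": 0,"ay": 0,"az": 0.97},{"claw": 1,"tx": 0,"ty": 0,"tz": 0,"ax": 0,"ay": 0,"az": 0.97},{"claw": 1,"tx": 0,"ty": 0,"tz": 0,"ax": 0,"ay": 0,"az": 0.97},{"claw": 1,"tx": 0,"ty": 0,"tz": 0,"ax": 0,"ay": 0,"az": 0.97},{"claw": 1,"tx": 0,"ty": 0,"tz": 0,"ax": 0,"ay": 0,"az": 0.97},{"claw": 1,"tx": 0,"ty": 0,"tz": 0,"ax": 0,"ay": 0,"az": 0.97},{"claw": 1,"tx": 0,"ty": 0,"tz": 0,"ax": 0,"ay": 0,"az": 0.97},{"claw": 1,"tx": 0,"ty": 0,"tz": 0,"ax": 0,"ay": 0,"az": 0.97},{"claw": 1,"tx": 0,"ty": 0,"tz": 0,"ax": 0,"ay": 0,"az": 0.97},{"claw": 1,"tx": 0,"ty": 0,"tz": 0,"ax": 0,"ay": 0,"az": 0.97},{"claw": 1,"tx": 0,"ty": 0,"tz": 0,"ax": 0,"ay": 0,"az": 0.97},{"claw": 1,"tx": 0,"ty": 0,"tz": 0,"ax": 0,"ay": 0,"az": 0}]}}

```text
clock: 16.23
tool_pos: [0.4859, 0.2901, 0.2677]
tcp_rot: [0.0, -0.054, 0.999, -0.0]
force: [-0.1, -0.3, -0.1]
gripper_width: 0.0854
grip_force: 0.0
```

Run:
```python
from h import *
print(front(imaging.capture("top")),front(imaging.capture("side")))
print(tcp()[0],go((.50,-.319,.26)),rot(down(95.6)),state()["joint_pos"].round(2))
```

```text
(array([0.589, 0.596, 0.608]), array([0.605, 0.607])) (array([0.59 , 0.599, 0.611]), array([0.605, 0.607]))
[0.48571147 0.29013658 0.26763538] [  1.84 -20.23   0.26] [-0.   -0.    0.16] [ 0.4   0.39  1.34 -0.    1.4  -1.28]
```

Request:
{"op": "apply_moves", "data": {"steps": [{"claw": 1,"tx": 0.09,"ty": -1,"tz": 0,"ax": 0,"ay": 0,"az": 0},{"claw": 1,"tx": 0.09,"ty": -1,"tz": 0,"ax": 0,"ay": 0,"az": 0},{"claw": 1,"tx": 0.09,"ty": -1,"tz": 0,"ax": 0,"ay": 0,"az": 0},{"claw": 1,"tx": 0.09,"ty": -1,"tz": 0,"ax": 0,"ay": 0,"az": 0},{"claw": 1,"tx": 0.09,"ty": -1,"tz": 0,"ax": 0,"ay": 0,"az": 0},{"claw": 1,"tx": 0.09,"ty": -1,"tz": 0,"ax": 0,"ay": 0,"az": 0},{"claw": 1,"tx": 0.09,"ty": -1,"tz": 0,"ax": 0,"ay": 0,"az": 0},{"claw": 1,"tx": 0.09,"ty": -1,"tz": 0,"ax": 0,"ay": 0,"az": 0},{"claw": 1,"tx": 0.09,"ty": -1,"tz": 0,"ax": 0,"ay": 0,"az": 0},{"claw": 1,"tx": 0.09,"ty": -1,"tz": 0,"ax": 0,"ay": 0,"az": 0},{"claw": 1,"tx": 0.09,"ty": -1,"tz": 0,"ax": 0,"ay": 0,"az": 0},{"claw": 1,"tx": 0.09,"ty": -1,"tz": 0,"ax": 0,"ay": 0,"az": 0},{"claw": 1,"tx": 0.09,"ty": -1,"tz": 0,"ax": 0,"ay": 0,"az": 0},{"claw": 1,"tx": 0.09,"ty": -1,"tz": 0,"ax": 0,"ay": 0,"az": 0},{"claw": 1,"tx": 0.09,"ty": -1,"tz": 0,"ax": 0,"ay": 0,"az": 0},{"claw": 1,"tx": 0.09,"ty": -1,"tz": 0,"ax": 0,"ay": 0,"az": 0},{"claw": 1,"tx": 0.09,"ty": -1,"tz": 0,"ax": 0,"ay": 0,"az": 0},{"claw": 1,"tx": 0.09,"ty": -1,"tz": 0,"ax": 0,"ay": 0,"az": 0},{"claw": 1,"tx": 0.09,"ty": -1,"tz": 0,"ax": 0,"ay": 0,"az": 0},{"claw": 1,"tx": 0.09,"ty": -1,"tz": 0,"ax": 0,"ay": 0,"az": 0.16}]}}

```text
clock: 18.0
tool_pos: [0.498, -0.3138, 0.2679]
tcp_rot: [-0.0, -0.049, 0.999, -0.0]
force: [-0.4, 0.7, -0.1]
gripper_width: 0.0852
grip_force: 0.0
```

Run:
```python
from h import *
imaging.capture("top"); p=imaging.capture("wrist"); save(p,"w5.png")
X=xyz_all(p); H,S,V=cv2.split(cv2.cvtColor(p["img"],cv2.COLOR_RGB2HSV))
m=(abs(X[...,0]-.5)<.1)&(abs(X[...,1]+.32)<.06)&(X[...,2]>.05)&(X[...,2]<.18)&(H>45)&(H<80)&(S>100)&(p["z_map"]>0)
w=X[m]; c=w.mean(0); u=np.linalg.svd(w-c)[2][0]; pr=(w-c)@u
print(len(w),c.round(3),u.round(3),(c+u*np.percentile(pr,1)).round(3),(c+u*np.percentile(pr,99)).round(3))
print(tcp()[0],tcp()[1].as_matrix().round(2).tolist(),go((.491,-.319,.084)))
for n in [.09,.1,.11,.12,.13]:
    q=w[abs(w[:,2]-n)<.005]; print(n,q.mean(0).round(3),q.min(0).round(3),q.max(0).round(3))
```

```text
1020 [ 0.484 -0.324  0.112] [ 0.753  0.072 -0.654] [ 0.457 -0.326  0.136] [ 0.531 -0.319  0.072]
[ 0.49760504 -0.31637999  0.26706085] [[-1.0, -0.09, -0.0], [-0.09, 1.0, -0.0], [0.0, -0.0, -1.0]] [ 0.22 -0.06  6.1 ]
0.09 [ 0.509 -0.321  0.09 ] [ 0.505 -0.33   0.085] [ 0.515 -0.313  0.095]
0.1 [ 0.5   -0.322  0.1  ] [ 0.493 -0.33   0.095] [ 0.505 -0.313  0.105]
0.11 [ 0.488 -0.323  0.11 ] [ 0.45  -0.332  0.105] [ 0.495 -0.314  0.115]
0.12 [ 0.471 -0.325  0.119] [ 0.45  -0.333  0.115] [ 0.486 -0.316  0.125]
0.13 [ 0.465 -0.325  0.131] [ 0.454 -0.334  0.125] [ 0.475 -0.317  0.135]
```

View pics/w5.png

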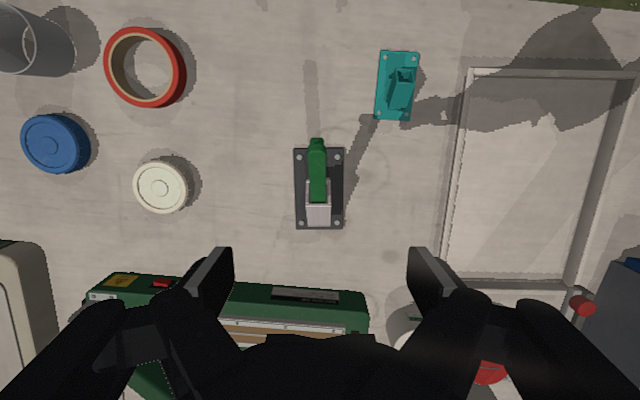

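Brush at (317,170) in the wrist view, its top line at x+z≈0.60 and centred at y≈-0.323. I'll descend and grip it.

Request:
{"op": "apply_moves", "data": {"steps": [{"claw": 0.2,"tx": 0.37,"ty": -0.25,"tz": 0.5,"ax": 0,"ay": 0,"az": 0},{"claw": 0.2,"tx": 0,"ty": 0,"tz": 0.9,"ax": 0,"ay": 0,"az": 0},{"claw": 0.2,"tx": 0,"ty": 0,"tz": 0.9,"ax": 0,"ay": 0,"az": 0},{"claw": 0.2,"tx": 0,"ty": 0,"tz": 0.9,"ax": 0,"ay": 0,"az": 0},{"claw": 0.2,"tx": 0,"ty": 0,"tz": 0.9,"ax": 0,"ay": 0,"az": 0},{"claw": 0.2,"tx": 0,"ty": 0,"tz": 0.8,"ax": 0,"ay": 0,"az": 0},{"claw": 0.2,"tx": 0,"ty": 0,"tz": 0.6,"ax": 0,"ay": 0,"az": 0},{"claw": 0.2,"tx": 0,"ty": 0,"tz": 0.4,"ax": 0,"ay": 0,"az": 0},{"claw": 0.2,"tx": 0,"ty": 0,"tz": 0.2,"ax": 0,"ay": 0,"az": 0},{"claw": 0.2,"tx": 0,"ty": 0,"tz": 0,"ax": 0,"ay": 0,"az": 0},{"claw": 0.2,"tx": 0,"ty": 0,"tz": 0,"ax": 0,"ay": 0,"az": 0}]}}

```text
clock: 19.02
tool_pos: [0.488, -0.3206, 0.0853]
tcp_rot: [-0.0, -0.048, 0.999, -0.0]
force: [-0.5, -0.3, 0.8]
gripper_width: 0.0511
grip_force: 0.0
```

Run:
```python
from h import *
p=imaging.capture("side"); save(p,"s6.png",(290,120,400,220),6)
print(tcp()[0],go((.487,-.323,.083)),state()["gripper_width"],state()["force"])
```

```text
[ 0.48827087 -0.32084878  0.08582214] [ 0.05 -0.07  0.09] 0.05129626020516395 [ 0.08004592 -0.08820674 -0.2312162 ]
```

View pics/s6.png

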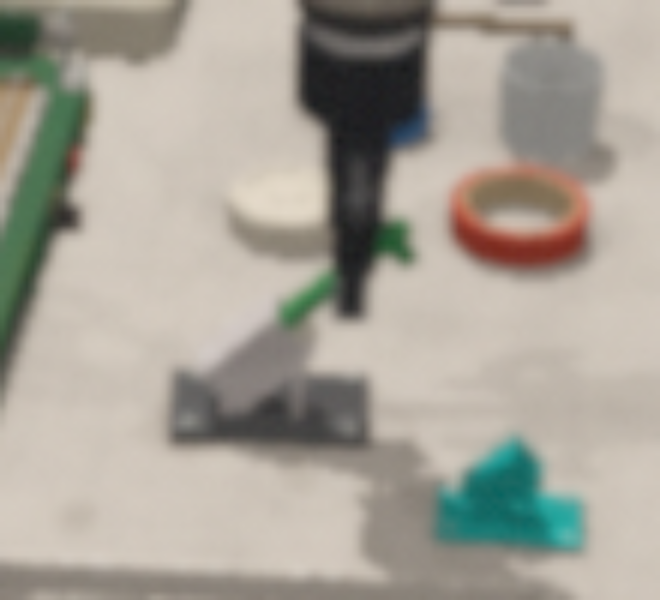

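The fingers straddle the bar at (350,270) in the crop, clear of the sleeve. I'll close, then draw the brush out along its axis.

Request:
{"op": "apply_moves", "data": {"steps": [{"claw": 0.2,"tx": 0,"ty": -0.06,"tz": 0.08,"ax": 0,"ay": 0,"az": 0},{"claw": -1,"tx": 0,"ty": 0,"tz": 0,"ax": 0,"ay": 0,"az": 0},{"claw": -1,"tx": 0,"ty": 0,"tz": 0,"ax": 0,"ay": 0,"az": 0},{"claw": -1,"tx": 0,"ty": 0,"tz": 0,"ax": 0,"ay": 0,"az": 0},{"claw": -1,"tx": 0,"ty": 0,"tz": 0,"ax": 0,"ay": 0,"az": 0},{"claw": -1,"tx": 0,"ty": 0,"tz": 0,"ax": 0,"ay": 0,"az": 0},{"claw": -1,"tx": 0,"ty": 0,"tz": 0,"ax": 0,"ay": 0,"az": 0},{"claw": -1,"tx": 0,"ty": 0,"tz": 0,"ax": 0,"ay": 0,"az": 0}], "force": 50}}

```text
clock: 19.73
tool_pos: [0.4879, -0.3227, 0.0828]
tcp_rot: [-0.0, -0.047, 0.999, -0.0]
force: [-1.7, -0.1, 4.0]
gripper_width: 0.0173
grip_force: 48.8
```

Request:
{"op": "apply_moves", "data": {"steps": [{"claw": -1,"tx": 0.1,"ty": 0,"tz": -0.1,"ax": 0,"ay": 0,"az": 0},{"claw": -1,"tx": 0.3,"ty": 0,"tz": -0.3,"ax": 0,"ay": 0,"az": 0},{"claw": -1,"tx": 0.3,"ty": 0,"tz": -0.3,"ax": 0,"ay": 0,"az": 0},{"claw": -1,"tx": 0.3,"ty": 0,"tz": -0.3,"ax": 0,"ay": 0,"az": 0},{"claw": -1,"tx": 0.3,"ty": 0,"tz": -0.3,"ax": 0,"ay": 0,"az": 0},{"claw": -1,"tx": 0.3,"ty": 0,"tz": -0.3,"ax": 0,"ay": 0,"az": 0},{"claw": -1,"tx": 0.3,"ty": 0,"tz": -0.3,"ax": 0,"ay": 0,"az": 0},{"claw": -1,"tx": 0.3,"ty": 0,"tz": -0.3,"ax": 0,"ay": 0,"az": 0},{"claw": -1,"tx": 0,"ty": 0,"tz": -0.7,"ax": 0,"ay": 0,"az": 0},{"claw": -1,"tx": 0,"ty": 0,"tz": -0.9,"ax": 0,"ay": 0,"az": 0},{"claw": -1,"tx": 0,"ty": 0,"tz": -0.9,"ax": 0,"ay": 0,"az": 0},{"claw": -1,"tx": 0,"ty": 0,"tz": -0.9,"ax": 0,"ay": 0,"az": 0},{"claw": -1,"tx": 0,"ty": 0,"tz": -0.5,"ax": 0,"ay": 0,"az": 0},{"claw": -1,"tx": 0,"ty": 0,"tz": 0,"ax": 0,"ay": 0,"az": 0}]}}

```text
clock: 20.9
tool_pos: [0.4227, -0.3298, 0.2698]
tcp_rot: [0.002, -0.047, 0.999, -0.003]
force: [-0.0, -0.3, -1.4]
gripper_width: 0.0172
grip_force: 48.8
```

```bash
cat >> h.py <<'E'
def brush(p,rad=.12):
    "brush points near the grasp point"
    c0,R=tcp(); g=c0-R.apply([0,0,.019])
    X=xyz_all(p); H,S,V=cv2.split(cv2.cvtColor(p["img"],cv2.COLOR_RGB2HSV))
    w=X[(np.linalg.norm(X-g,axis=-1)<rad)&(H>45)&(H<80)&(S>90)&(p["z_map"]>0)]
    c=w.mean(0); u=np.linalg.svd(w-c)[2][0]; u=u*-np.sign(u[0]); pr=(w-c)@u
    return len(w),"g",g.round(3),"c",c.round(3),"u",u.round(3),"elev",np.degrees(np.arcsin(u[2])).round(1),(c+u*np.percentile(pr,1)).round(3),(c+u*np.percentile(pr,99)).round(3)
E
python3 - <<'E'
from h import *
p=imaging.capture("side"); t=imaging.capture("top"); print(brush(p)); print(brush(t)); save(p,"s7.png",(270,60,430,180),5)
s=state(); print(tcp()[0],s["joint_pos"].round(2),s["gripper_width"],s["grip_force"])
E
```

```text
(76, 'g', array([ 0.422, -0.329,  0.285]), 'c', array([ 0.45 , -0.319,  0.269]), 'u', array([-0.715, -0.016,  0.699]), 'elev', np.float64(44.4), array([ 0.495, -0.318,  0.225]), array([ 0.394, -0.32 ,  0.324]))
(20, 'g', array([ 0.422, -0.329,  0.285]), 'c', array([ 0.416, -0.327,  0.293]), 'u', array([-0.749, -0.104,  0.655]), 'elev', np.float64(40.9), array([ 0.474, -0.319,  0.243]), array([ 0.389, -0.331,  0.317]))
[ 0.42171394 -0.32858731  0.26559219] [-0.8   0.34  1.44 -0.    1.37 -2.47] 0.017460445076243305 48.78670692443848
```

View pics/s7.png

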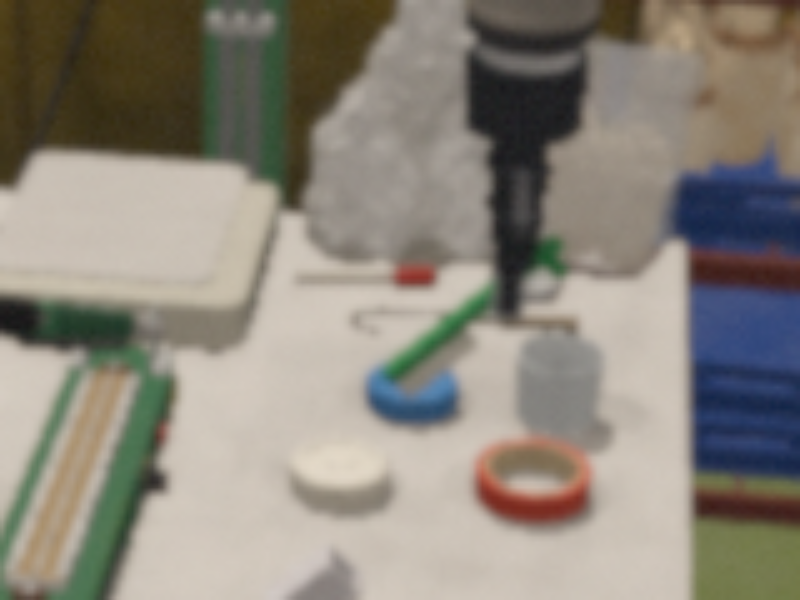

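Brush is drawn out and free, at 45° (crop (450,320)). I'll move over the tray, then tilt level.

Request:
{"op": "apply_moves", "data": {"steps": [{"claw": -1,"tx": -0.25,"ty": 0.5,"tz": 0,"ax": 0,"ay": 0,"az": 0},{"claw": -1,"tx": -0.25,"ty": 0.9,"tz": 0,"ax": 0,"ay": 0,"az": 0},{"claw": -1,"tx": -0.25,"ty": 0.9,"tz": 0,"ax": 0,"ay": 0,"az": 0},{"claw": -1,"tx": -0.25,"ty": 0.9,"tz": 0,"ax": 0,"ay": 0,"az": 0},{"claw": -1,"tx": -0.25,"ty": 0.9,"tz": 0,"ax": 0,"ay": 0,"az": 0},{"claw": -1,"tx": -0.25,"ty": 0.9,"tz": 0,"ax": 0,"ay": 0,"az": 0},{"claw": -1,"tx": -0.25,"ty": 0.9,"tz": 0,"ax": 0,"ay": 0,"az": 0},{"claw": -1,"tx": -0.25,"ty": 0.9,"tz": 0,"ax": 0,"ay": 0,"az": 0},{"claw": -1,"tx": -0.25,"ty": 0.9,"tz": 0,"ax": 0,"ay": 0,"az": 0},{"claw": -1,"tx": -0.25,"ty": 0.9,"tz": 0,"ax": 0,"ay": 0,"az": 0},{"claw": -1,"tx": 0,"ty": 0.9,"tz": 0,"ax": 0,"ay": 0,"az": 0},{"claw": -1,"tx": 0,"ty": 0,"tz": 0,"ax": 0,"ay": 0,"az": 0}]}}

```text
clock: 22.0
tool_pos: [0.4686, -0.0339, 0.2636]
tcp_rot: [-0.002, -0.049, 0.999, 0.001]
force: [-1.2, 0.0, -1.3]
gripper_width: 0.0172
grip_force: 49.0
```

Request:
{"op": "apply_moves", "data": {"steps": [{"claw": -1,"tx": 0,"ty": 0,"tz": 0,"ax": 0,"ay": -0.5,"az": 0},{"claw": -1,"tx": 0,"ty": 0,"tz": 0,"ax": 0,"ay": -0.5,"az": 0},{"claw": -1,"tx": 0,"ty": 0,"tz": 0,"ax": 0,"ay": -0.5,"az": 0},{"claw": -1,"tx": 0,"ty": 0,"tz": 0,"ax": 0,"ay": -0.5,"az": 0},{"claw": -1,"tx": 0,"ty": 0,"tz": 0,"ax": 0,"ay": -0.5,"az": 0},{"claw": -1,"tx": 0,"ty": 0,"tz": 0,"ax": 0,"ay": -0.5,"az": 0},{"claw": -1,"tx": 0,"ty": 0,"tz": 0,"ax": 0,"ay": -0.5,"az": 0},{"claw": -1,"tx": 0,"ty": 0,"tz": 0,"ax": 0,"ay": -0.5,"az": 0},{"claw": -1,"tx": 0,"ty": 0,"tz": 0,"ax": 0,"ay": -0.5,"az": 0},{"claw": -1,"tx": 0,"ty": 0,"tz": 0,"ax": 0,"ay": -0.5,"az": 0},{"claw": -1,"tx": 0,"ty": 0,"tz": 0,"ax": 0,"ay": -0.5,"az": 0},{"claw": -1,"tx": 0,"ty": 0,"tz": 0,"ax": 0,"ay": -0.5,"az": 0},{"claw": -1,"tx": 0,"ty": 0,"tz": 0,"ax": 0,"ay": -0.5,"az": 0},{"claw": -1,"tx": 0,"ty": 0,"tz": 0,"ax": 0,"ay": -0.5,"az": 0},{"claw": -1,"tx": 0,"ty": 0,"tz": 0,"ax": 0,"ay": -0.5,"az": 0},{"claw": -1,"tx": 0,"ty": 0,"tz": 0,"ax": 0,"ay": 0,"az": 0},{"claw": -1,"tx": 0,"ty": 0,"tz": 0,"ax": 0,"ay": 0,"az": 0}]}}

```text
clock: 23.42
tool_pos: [0.469, -0.0382, 0.2637]
tcp_rot: [0.38, -0.042, 0.924, 0.018]
force: [0.5, 0.6, -0.5]
gripper_width: 0.0172
grip_force: 49.0
```

Run:
```python
from h import *
p=imaging.capture("side"); t=imaging.capture("top"); print(brush(p,.1)); print(brush(t,.1))
a=cv2.resize(p["img"][120:280,250:410],(400,400)); b=cv2.resize(t["img"][130:270,230:370],(400,400)); cv2.imwrite("pics/f8.png",np.hstack([a,b])[:,:,::-1])
s=state(); print(tcp()[0],tcp()[1].as_matrix()[:,2].round(3),s["joint_pos"].round(2),s["gripper_width"],s["grip_force"],front(t),front(p),s["clock"])
```

```text
(130, 'g', array([ 0.457, -0.039,  0.279]), 'c', array([ 0.51 , -0.03 ,  0.283]), 'u', array([-0.992, -0.128, -0.004]), 'elev', np.float64(-0.2), array([ 0.554, -0.025,  0.283]), array([ 0.461, -0.037,  0.283]))
(180, 'g', array([ 0.457, -0.039,  0.279]), 'c', array([ 0.487, -0.037,  0.288]), 'u', array([-0.989, -0.087,  0.12 ]), 'elev', np.float64(6.9), array([ 0.554, -0.031,  0.28 ]), array([ 0.421, -0.043,  0.296]))
[ 0.47013708 -0.0382365   0.26503542] [ 0.702  0.066 -0.709] [-0.53 -0.11  2.23  0.94  0.54 -2.91] 0.017375866088433955 49.02803599834442 (array([0.59 , 0.599, 0.61 ]), array([0.605, 0.608])) (array([0.59 , 0.599, 0.612]), array([0.605, 0.607])) 23.5167
```

View pics/f8.png

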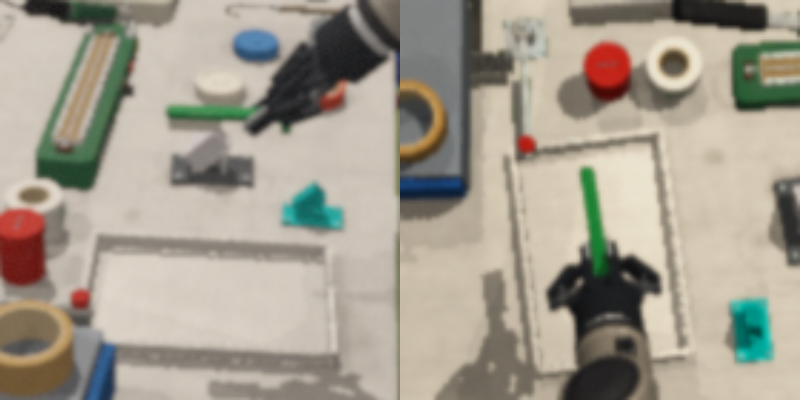

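The brush is level over the tray (left crop (210,112), right crop (592,220)), bristles at about (0.53,-0.03,0.26), and the drawer is shut. I'll let it settle and hand in.

Request:
{"op": "apply_moves", "data": {"steps": [{"claw": -1,"tx": 0,"ty": 0,"tz": 0,"ax": 0,"ay": 0,"az": 0},{"claw": -1,"tx": 0,"ty": 0,"tz": 0,"ax": 0,"ay": 0,"az": 0},{"claw": -1,"tx": 0,"ty": 0,"tz": 0,"ax": 0,"ay": 0,"az": 0},{"claw": -1,"tx": 0,"ty": 0,"tz": 0,"ax": 0,"ay": 0,"az": 0},{"claw": -1,"tx": 0,"ty": 0,"tz": 0,"ax": 0,"ay": 0,"az": 0},{"claw": -1,"tx": 0,"ty": 0,"tz": 0,"ax": 0,"ay": 0,"az": 0}]}}

```text
clock: 24.02
tool_pos: [0.4702, -0.0378, 0.2653]
tcp_rot: [0.382, -0.044, 0.923, 0.018]
force: [0.3, 0.4, -0.7]
gripper_width: 0.0171
grip_force: 49.0
```

```bash
python3 -c "
from h import *
print(state()['qd'].round(3),order.close_job())"
```

```text
the job is handed in; nothing more can be done
[-0.002 -0.002  0.002  0.001  0.001 -0.002] None
```

Handed in after about 24 s, verdict not shown: the screwdriver is in the drawer, the drawer is pushed shut to its hard stop, and the green brush is held still and level over the tray with its bristles down, about 26 cm above the bench.

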